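# Firm up a steering damper by three clicks

## Robot

A 6-joint arm with a two-finger parallel gripper is mounted at the origin on the work surface. World frame = base frame: x ahead of the robot, y to its left, z up, the work surface at z = 0. Lengths are in m, angles in rad, forces in N, time in s.
With the tool pointing down it reaches from about 0.275 to 0.725 m from the base axis. Payload 5.6 kg.
Tool frame: the origin (TCP) lies midway between the tips of the shut fingers; the grasp point (between the pads) lies 19 mm behind it; z points along the fingers, y is the line along which they close (so a half turn about z gives the same grasp; the last joint's range is limited). The gripper opens to 85 mm and grips with 20 to 120 N. Pads are 22 mm wide; open, the fingers measure 114 mm over their backs; the gripper's body (76 mm by 85 mm) begins 54 mm behind the grasp point. The pads swing forward as they close: fully open they stand 13 mm farther back than shut.
Start: joints at [1.581, 0.255, 0.108, 0, -1.424, -0.285], TCP at [0.149, 0.529, 0.231] pointing down, gripper open.
Joint ranges: [-2.95, 2.95], [-1.21, 1.97], [-1.09, 1.5], [-2.87, 1.71], [-2.94, -0.07], [-3.05, 3.05]. Speed limits (rad/s): [2.57, 2.57, 3.14, 3.14, 3.14, 3.14].

## Interface

Orientations are given as [roll, pitch, yaw] about the fixed x, y, z axes, in that order (R = Rz(yaw) Ry(pitch) Rx(roll)).
In Python, from rig import manip gives the robot as it stands. The module is installed in compiled form; this text tells all that it offers.
- The arm moves only by the tool carry_out, never from a script. Its argument "rows" is text: rows parted by semicolons, each of 5 numbers parted by spaces: the opening in per cent of the stroke, from 0 (shut) to 100 (fully open), then the shift along the tool's x, y, z in units of 0.5 m (1.0 is 0.5 m), then the turn about the tool's z in units of 360 degrees (1.0 is 360 degrees). A call has exactly 10 rows; each row is the pose to reach, as a shift and turn from the pose commanded when the call began, along the tool's axes at that moment, turning the shorter way round; what a row does not reach only later rows make up. A row lasts 1/8 s, in which the tool goes at most 62.5 mm and 10.7 degrees, less where a joint would pass 70% of its speed; a pose out of reach is approached as far as the arm can. A call with a number of a shift or a turn outside -1 to 1 is refused whole. A call with a gripper value outside its range is refused whole. The fingers move at their own pace and stop on an object; "grip_force" is the grip in N (left out, the last holds). Time passes only in rows, so rows that repeat a pose let the fingers close, or fill a call up. It gives the time, the measured TCP pose, the force, the opening and the grip force at its end, in the units of the state.
- manip.sense(): the state, without advancing time (a new reading comes with each control period).
- manip.camera(name): name is "side" or "top"; returns a dict with "frame" (400x640x3 uint8, red, green, blue), "camera_matrix" (3x3 intrinsics, pixels), "R" (3x3) and "t" (3): a world point X has camera coordinates R X + t. Camera axes: x right, y down, z forward; pixel columns grow to the right and rows downward; lengths in m; the calibration is good to about 2 mm. A picture is of the moment at which its call begins. There is no depth.
- manip.job_done(): hands the job in; it is judged then, once.
The state is a dict: "time": time; "qpos": joint angles; "qvel": joint speeds; "joint_torque": joint torques, N m; "eef_pos": TCP position; "tool_rot": TCP orientation; "ft_force": force on the tool from outside, world axes, zero at the start; "torque": the same for the moment, N m; "finger_gap": opening from 0.0 (shut) to 1.0 (fully open); "grasp_force": force on a finger pad.
Only numpy, scipy, OpenCV 4.12 (cv2) and the standard library are available. Lean on these libraries where they do the work, as an engineer would, in place of code of your own. Each camera call takes 0.05 s, during which the arm holds its last target. There are 200 camera calls.

## Task

Two steering dampers are bolted down on the workshop bench. On the one with the blue adjuster knob, turn the knob clockwise (seen from above) by exactly three clicks from where it stands now, so that it rests in that click, and let go. Leave the red knob as it is set.

Things in the scene. Friction and masses are not known exactly. Their poses are not given: they have to be found in the camera images.
- blue_knob (a joint): Angle of the blue knob about its vertical axis, rad; grows clockwise seen from above. Seven click positions 0.419 rad (24 deg) apart, from 0 to 2.513; end stops 0.12 beyond the first and last. It starts at rest in one of the first three; three clicks are 72 deg. Leaving a click takes 0.1 N m, rising to 0.2 at the crest half-way to the next; let go, the knob settles in the nearest click.
- blue_grip (a point): Point on the blue knob's axis at the height to grip, 77 mm above the bench. The bar grip, 42 mm long and 14 mm thick, reaches from 9 mm above to 23 mm below it, down to a blue disc 44 mm wide. The frame turns with the knob: x along the bar, -x end has the white pointer line; y across the thickness; z up. Dial plate, black housing and 150 x 110 mm fixed base plate lie 31 mm and more below.
- blue_tip (a point): End of the white pointer line on top of the blue knob's bar, 21 mm from the axis and 86 mm above the bench; it goes round with the knob and shows which of the dial's seven black ticks (one per click) it stands at.
- red_tip (a point): The same point on the red knob of the other damper, built exactly alike but red, at least 160 mm away; which of the two is on the left changes. To be left alone.
There are look-alikes about, which are no part of the job. What is shaped like the part that bears blue_knob but green is not meant.

How it is judged:
By the outcome, as a careful person would: the job done as asked, in the order asked, and still so for the second after the job is handed in, with the robot touching nothing.
It also fails if it takes over 35 s, if anything falls off the work surface, if the arm or the gripper's body presses on something with over 40 N, if the wrist force passes 120 N, or if a joint passes its speed limit or range.

## Working session

There is one attempt and no reset: what is moved stays moved. The work goes in short steps, Python scripts to look and compute and a tool call to move; the robot and the scene stay as the last step left them, time stands still between calls to the robot, and variables do not carry over. Pictures are saved under pics/ and viewed, at most 10 in all, crops included, and the job is handed in when it is done.

Besides the shell and the picture viewer there is one more tool, called after "Request:" by a JSON object that holds its "method" and its "body", one argument or row to a line. carry_out: Moves the arm, as the interface text tells. Its arguments: {"type":"object","properties":{"rows":{"type":"string"},"grip_force":{"type":"number"}},"required":["rows"]}

```bash
mkdir -p pics; cat > h.py <<'E'
import numpy as np, cv2
from rig import manip
def cam(n):
    c=manip.camera(n); return c["frame"],np.array(c["camera_matrix"]),np.array(c["R"]),np.array(c["t"])
def ray(K,R,t,uv,z):
    d=R.T@np.linalg.inv(K)@np.array([uv[0],uv[1],1.]); o=-R.T@t
    return o+d*(z-o[2])/d[2]
def proj(K,R,t,X):
    p=K@(R@np.array(X)+t); return p[:2]/p[2]
E
python3 - <<'E'
from h import *
for n in("top","side"):
    f,K,R,t=cam(n); cv2.imwrite(f"pics/{n}0.png",f[:,:,::-1]); np.savez(n+"0.npz",f=f,K=K,R=R,t=t); print(n,-R.T@t,K[0,0])
s=manip.sense(); print(s["eef_pos"],s["tool_rot"],s["time"])
E
```

```text
top [0.28181431 0.16986665 1.23551958] 479.43437422261957
side [ 0.15299314 -0.70190758  0.60902133] 475.932321074875
[0.14908968 0.52897858 0.23048165] [ 3.13990696e+00 -8.67550955e-05 -2.74870268e-01] 0.1
```

View pics/top0.png

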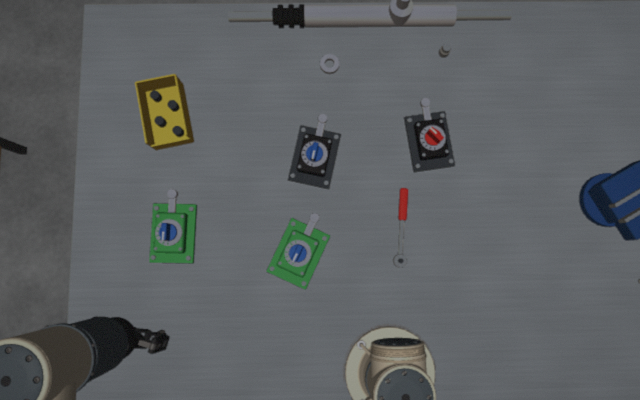

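View pics/side0.png

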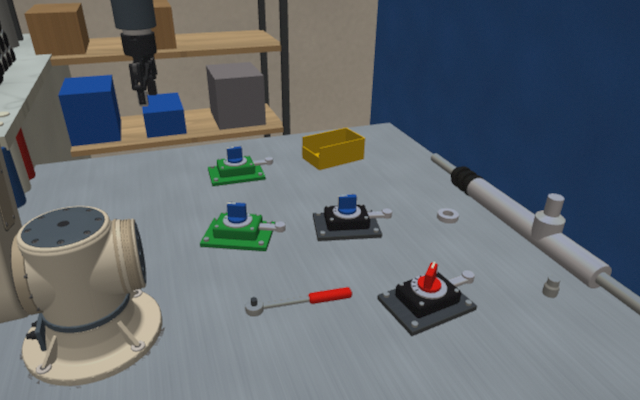

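Candidates, by top-view pixel: a blue knob on a black housing (315,153), blue knobs on green housings (168,232) and (298,252), and a red knob on black (432,137). By the description it is the black-housed blue knob at (315,153). I'll check that in a close crop.

```bash
python3 - <<'E'
from h import *
d=np.load("top0.npz"); f,K,R,t=[d[k] for k in("f","K","R","t")]
s=np.load("side0.npz")
a=cv2.resize(f[130:176,292:338],(552,552),interpolation=cv2.INTER_CUBIC)
b=cv2.resize(s["f"][185:231,325:371],(552,552),interpolation=cv2.INTER_CUBIC)
im=cv2.resize(np.hstack([a,b]),(800,400)); cv2.imwrite("pics/crop0.png",im[:,:,::-1])
hsv=cv2.cvtColor(f,cv2.COLOR_RGB2HSV)
m=cv2.inRange(hsv,(100,120,50),(130,255,255)); m[:130]=0;m[176:]=0;m[:,:292]=0;m[:,338:]=0
ys,xs=np.nonzero(m); print(xs.mean(),ys.mean(),len(xs)); print(ray(K,R,t,(xs.mean(),ys.mean()),.07))
for z in(.05,.077,.086): print(ray(K,R,t,(315,153),z))
print(R)
E
```

```text
314.3709677419355 151.76344086021504 186
[0.54509609 0.17977169 0.07      ]
[0.546406   0.17839976 0.05      ]
[0.54037997 0.17820542 0.077     ]
[0.5383713  0.17814064 0.086     ]
[[-0.01801339 -0.99966954  0.01833936]
 [-0.99095626  0.01541099 -0.1332974 ]
 [ 0.13297072 -0.02057465 -0.99090639]]
```

View pics/crop0.png

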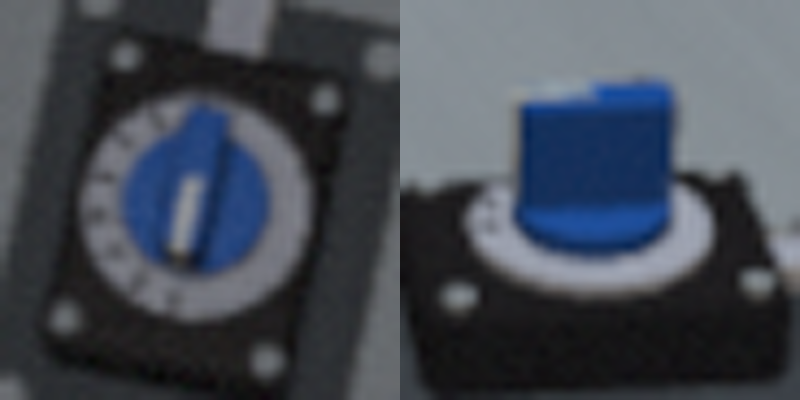

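The crop shows a blue bar on a black housing, so the choice holds. In the left half the bar's top runs from (212,108) to its white end at (180,262), which points down towards the first tick of the dial. Next I'll compute the axis and angles by rectifying to the dial plane.

```bash
cat >> h.py <<'E'
def rect(f,K,R,t,c,z,half=.04,n=400):
    # top-down view, up=+x, left=+y, centred on c at height z
    P=[(1,1),(1,-1),(-1,-1),(-1,1)]
    src=np.float32([proj(K,R,t,(c[0]+a*half,c[1]+b*half,z)) for a,b in P])
    dst=np.float32([(0,0),(n,0),(n,n),(0,n)])
    return cv2.warpPerspective(f,cv2.getPerspectiveTransform(src,dst),(n,n),flags=cv2.INTER_CUBIC)
E
python3 - <<'E'
from h import *
d=np.load("top0.npz"); f,K,R,t=[d[k] for k in("f","K","R","t")]
px=lambda u,v:(292+u/8.696-.5,130+v/8.696-.5)
A=ray(K,R,t,px(212,108),.086);B=ray(K,R,t,px(180,262),.086); print("bar ends",A,B,(A+B)/2,np.linalg.norm(A-B), "ptr yaw",np.degrees(np.arctan2(B[1]-A[1],B[0]-A[0])))
# dial: outer ellipse in crop ~ x 78..312, y 92..322
D=ray(K,R,t,px(195,207),.046); print("dial",D)
ims=[]
for z in(.046,.086): ims.append(rect(f,K,R,t,D,z))
cv2.imwrite("pics/rect0.png",np.hstack(ims)[:,:,::-1])
for tk in [(172,298),(140,296),(108,258),(98,215),(95,175),(115,140),(160,120)]:
    T=ray(K,R,t,px(*tk),.046)-D; print(np.round(np.degrees(np.arctan2(T[1],T[0])),1),np.hypot(*T[:2]))
S=np.load("side0.npz"); print("side proj grip",proj(S["K"],S["R"],S["t"],(*D[:2],.086)))
E
```

```text
bar ends [0.56610099 0.17559108 0.086     ] [0.52194518 0.18521044 0.086     ] [0.54402308 0.18040076 0.086     ] 0.045191463510698235 ptr yaw 167.71010797433001
dial [0.54655104 0.18116201 0.046     ]
165.3 0.027769797372514587
148.0 0.030812967344038576
120.1 0.029443502761067653
94.0 0.028305902051406668
71.1 0.030631907093225063
48.7 0.03068822656102638
20.7 0.027860424387602344
side proj grip [347.07358406 194.00853017]
```

View pics/rect0.png

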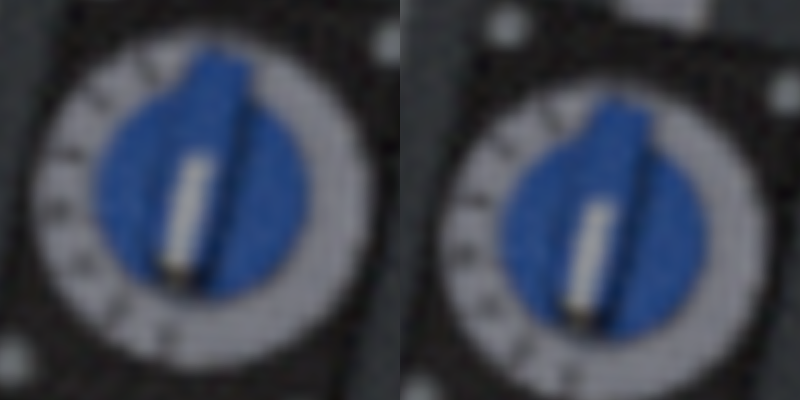

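The left half of the rectified view has the dial centre at about (201,202). Its seven ticks run clockwise from (168,345) to (150,68). In the right half the pointer runs (602,205) to (580,318), at the first tick, so it stands at click 0 (yaw about 168°). The target is the fourth tick, yaw about 96°. The tool yaw should be about -12°, and a positive tool-z turn is clockwise.

```bash
cat >> h.py <<'E'
def shift(X,yawdeg=None):
    from scipy.spatial.transform import Rotation as Ro
    s=manip.sense(); Rt=Ro.from_euler("xyz",s["tool_rot"]).as_matrix()
    v=Rt.T@(np.array(X)-s["eef_pos"])/.5
    y=np.degrees(s["tool_rot"][2]); print("shift",v.round(4),"turn",None if yawdeg is None else round((y-yawdeg)/360,4))
    print("t",s["time"],"pos",np.round(s["eef_pos"],4),"yaw",round(y,2),"F",np.round(s["ft_force"],1),"M",np.round(s["torque"],2),"gap",s["finger_gap"],s["grasp_force"],"q",np.round(s["qpos"],2))
E
python3 -c "
from h import *
shift((.545,.181,.2),-12)"
```

```text
shift [0.951  0.4548 0.0618] turn -0.0104
t 0.1 pos [0.1491 0.529  0.2305] yaw -15.75 F [-0.   0.1 -0.2] M [ 0.01 -0.   -0.05] gap 1.002814916186256 0.0 q [ 1.58  0.26  0.11 -0.   -1.42 -0.28]
```

Request:
{"method": "carry_out", "body": {
  "rows": "60 .951 .455 .062 -.0104; 60 .951 .455 .062 -.0104; 60 .951 .455 .062 -.0104; 60 .951 .455 .062 -.0104; 60 .951 .455 .062 -.0104; 60 .951 .455 .062 -.0104; 60 .951 .455 .062 -.0104; 60 .951 .455 .062 -.0104; 60 .951 .455 .062 -.0104; 60 .951 .455 .062 -.0104",
  "grip_force": 30
}}

```text
time: 1.35
eef_pos: [0.5459, 0.1797, 0.199]
tool_rot: [3.14, 0.002, -0.213]
ft_force: [-0.9, 0.9, -1.0]
finger_gap: 0.6
grasp_force: 0.0
```

```bash
python3 -c "
from h import *
shift((.545,.181,.105),-12)"
```

```text
shift [-0.002  -0.0025  0.188 ] turn -0.0005
t 1.35 pos [0.5459 0.1797 0.199 ] yaw -12.19 F [-0.9  0.9 -1. ] M [0.06 0.04 0.01] gap 0.5996980183626232 0.0 q [ 0.59  0.32  0.11 -0.   -1.37  0.77]
```

Request:
{"method": "carry_out", "body": {
  "rows": "60 0 0 .1 0; 60 0 0 .18 0; 60 0 0 .18 0; 60 0 0 .18 0; 60 0 0 .18 0; 60 0 0 .18 0; 60 0 0 .18 0; 60 0 0 .18 0; 60 0 0 .18 0; 60 0 0 .18 0"
}}

```text
time: 2.6
eef_pos: [0.5451, 0.1814, 0.1103]
tool_rot: [3.142, 0.0, -0.21]
ft_force: [0.1, 0.2, -0.8]
finger_gap: 0.599
grasp_force: 0.0
```

```bash
python3 - <<'E'
from h import *
shift((.545,.181,.060),-12)
ims=[]
for n,c in(("top",(.545,.18,.09)),("side",(.545,.18,.08))):
    f,K,R,t=cam(n); u,v=proj(K,R,t,c).astype(int); ims.append(cv2.resize(f[v-35:v+35,u-35:u+35],(400,400),interpolation=cv2.INTER_CUBIC)); print(n,u-35,v-35,proj(K,R,t,manip.sense()["eef_pos"]))
cv2.imwrite("pics/near1.png",np.hstack(ims)[:,:,::-1])
E
```

```text
shift [-1.000e-04  7.000e-04  1.005e-01] turn -0.0
t 2.6 pos [0.5451 0.1814 0.1103] yaw -12.0 F [ 0.1  0.2 -0.8] M [ 0.03 -0.02  0.01] gap 0.5989140663619239 0.0 q [ 0.59  0.37 -0.05 -0.   -1.16  0.77]
top 279 114 [313.52174463 148.05283302]
side 311 161 [346.91475716 184.71836084]
```

View pics/near1.png

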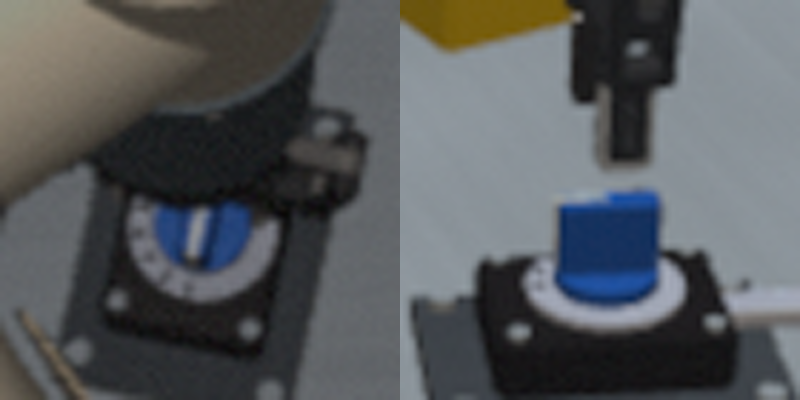

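```bash
python3 - <<'E'
from h import *
f,K,R,t=cam("side")
ps=np.radians(-12);x=np.array([np.cos(ps),np.sin(ps),0]);y=np.array([np.sin(ps),-np.cos(ps),0])
T=np.array([.5451,.1814,.1103])
print("finger tip",proj(K,R,t,T+.027*y+[0,0,.006]),"obs 350.4 189.9")
C=np.array([.545,.181,.086])
for a in(-1,1):
  for b in(-1,1): print(a,b,proj(K,R,t,C+a*.021*x+b*.007*y), proj(K,R,t,C+a*.021*x+b*.007*y-[0,0,.032]))
o=lambda u,v:(311+(u-400)/5.714,161+v/5.714)
print("obs near face top L,R",o(557,207),o(660,200),"bottom L,R",o(557,272),o(660,272))
E
```

```text
finger tip [349.25245191 187.84564508] obs 350.4 189.9
-1 -1 [336.97831354 193.20639115] [336.56736161 205.21454775]
-1 1 [338.01167531 196.10305157] [337.58143681 208.20087104]
1 -1 [354.81532883 192.21350869] [354.15473603 204.18070432]
1 1 [356.04054677 195.08562357] [355.35530804 207.14197183]
obs near face top L,R (338.47637381869094, 197.22681134056702) (356.5022751137557, 196.00175008750438) bottom L,R (338.47637381869094, 208.60238011900594) (356.5022751137557, 208.60238011900594)
```

The near view shows the open fingers straddling the bar. In the side half, the finger tip is at (625,165) and the bar's near face spans (557..660, 200..272). Both are within about 2 px of prediction, so I'll descend and grip.

Request:
{"method": "carry_out", "body": {
  "rows": "60 0 0 .03 0; 60 0 0 .06 0; 60 0 0 .09 0; 60 0 0 .1 0; 60 0 0 .1 0; 30 0 0 .1 0; 10 0 0 .1 0; 0 0 0 .1 0; 0 0 0 .1 0; 0 0 0 .1 0",
  "grip_force": 30
}}

```text
time: 4.0
eef_pos: [0.545, 0.1789, 0.0611]
tool_rot: [3.138, -0.0, -0.21]
ft_force: [-0.9, -8.2, 4.9]
finger_gap: 0.155
grasp_force: 32.8
```

```bash
python3 -c "
from h import *
shift((.545,.181,.060),-84)"
```

```text
shift [-0.0008 -0.0041  0.0023] turn 0.2
t 4.0 pos [0.545  0.1789 0.0611] yaw -12.01 F [-0.9 -8.2  4.9] M [-2.7   0.38 -0.1 ] gap 0.1548932272525919 32.762762904167175 q [ 0.59  0.41 -0.12  0.   -1.04  0.77]
```

The grip is firm with the gap at 13 mm. The side force shows the axis is about 2 mm further along tool y, so I'll correct that and turn.

Request:
{"method": "carry_out", "body": {
  "rows": "0 0 .004 0 0; 0 0 .004 0 .025; 0 0 .004 0 .05; 0 0 .004 0 .075; 0 0 .004 0 .1; 0 0 .004 0 .125; 0 0 .004 0 .15; 0 0 .004 0 .175; 0 0 .004 0 .2; 0 0 .004 0 .2"
}}

```text
time: 5.25
eef_pos: [0.5454, 0.1791, 0.0611]
tool_rot: [-3.14, -0.001, -1.465]
ft_force: [0.3, -4.0, 3.8]
finger_gap: 0.161
grasp_force: 32.9
```

Request:
{"method": "carry_out", "body": {
  "rows": "0 0 0 0 0; 0 0 0 0 0; 0 0 0 0 0; 0 0 0 0 0; 0 0 0 0 0; 0 0 0 0 0; 0 0 0 0 0; 0 0 0 0 0; 0 0 0 0 0; 0 0 0 0 0"
}}

```text
time: 6.5
eef_pos: [0.5454, 0.1791, 0.0611]
tool_rot: [-3.14, -0.001, -1.463]
ft_force: [0.4, -4.3, 4.5]
finger_gap: 0.156
grasp_force: 33.0
```

```bash
python3 -c "
from h import *
shift((.545,.179,.060),-84)"
```

```text
shift [0.0001 0.0008 0.0022] turn 0.0005
t 6.5 pos [0.5454 0.1791 0.0611] yaw -83.83 F [ 0.4 -4.3  4.5] M [-1.6  -0.2  -0.08] gap 0.1562155950109266 33.040764927864075 q [ 0.59  0.41 -0.12  0.   -1.04 -0.48]
```

The knob turned 71.8° with small forces. I'll open the fingers, rise, and back off towards the start for a clear view.

Request:
{"method": "carry_out", "body": {
  "rows": "60 0 0 0 0; 60 0 0 0 0; 60 0 0 0 0; 60 0 0 0 0; 60 0 0 -.05 0; 60 0 0 -.1 0; 60 0 0 -.2 0; 60 0 0 -.3 0; 60 0 0 -.3 0; 60 0 0 -.3 0"
}}

```text
time: 7.75
eef_pos: [0.5444, 0.1796, 0.2098]
tool_rot: [3.141, 0.0, -1.466]
ft_force: [-0.3, 0.5, -0.4]
finger_gap: 0.601
grasp_force: 0.0
```

```bash
python3 -c "
from h import *
shift((.30,.40,.21))"
```

```text
shift [-4.896e-01  4.399e-01  1.000e-04] turn None
t 7.75 pos [0.5444 0.1796 0.2098] yaw -84.0 F [-0.3  0.5 -0.4] M [ 0.02  0.02 -0.03] gap 0.6013846873050092 0.0 q [ 0.59  0.31  0.13 -0.   -1.39 -0.49]
```

Request:
{"method": "carry_out", "body": {
  "rows": "60 -.49 .44 0 0; 60 -.49 .44 0 0; 60 -.49 .44 0 0; 60 -.49 .44 0 0; 60 -.49 .44 0 0; 60 -.49 .44 0 0; 60 -.49 .44 0 0; 60 -.49 .44 0 0; 60 -.49 .44 0 0; 60 -.49 .44 0 0"
}}

```text
time: 9.0
eef_pos: [0.301, 0.3995, 0.2102]
tool_rot: [3.142, -0.0, -1.468]
ft_force: [-0.6, 0.4, 0.0]
finger_gap: 0.597
grasp_force: 0.0
```

```bash
python3 - <<'E'
from h import *
f,K,R,t=cam("top"); c=(.546,.180)
d=np.load("top0.npz")
cv2.imwrite("pics/after.png",np.hstack([rect(f,K,R,t,c,.046),rect(f,K,R,t,c,.086)])[:,:,::-1])
print("red diff",cv2.absdiff(f,d["f"])[110:170,405:460].max())
E
```

```text
red diff 16
```

View pics/after.png

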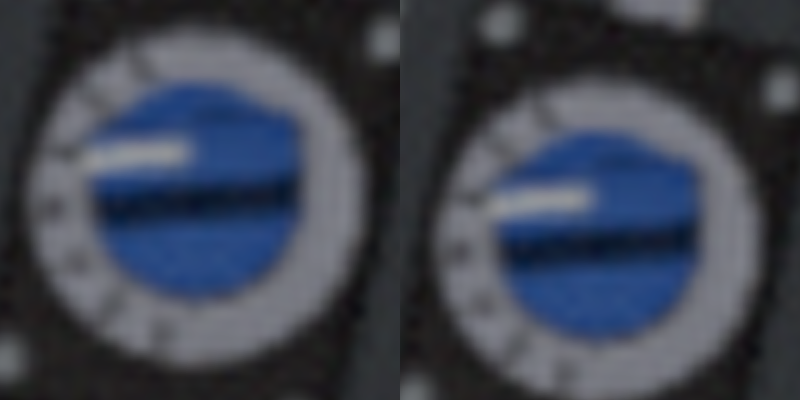

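After release the pointer runs from (595,195) to (495,207) in the right half, 83° clockwise from down. That was 11–12° before, so it rests at the fourth tick, three clicks on. The red knob's image is unchanged apart from noise.

```bash
python3 -c "
from rig import manip
print(manip.job_done())"
```

```text
the job is handed in; nothing more can be done
None
```

I turned the blue knob clockwise by three clicks, from the first tick to the fourth; it rests there with the gripper clear, the red knob was left alone, and the job was handed in at about 9 s.

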